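# Put the hook carriage back on the bent utensil rail

### The arm

A 7-joint arm with a two-finger parallel gripper is mounted at the origin on a cart in front of the work surface, level with it; the furniture and walls round the work are solid. World frame = base frame: x ahead of the robot, y to its left, z up, the work surface at z = 0. Lengths are in m, angles in rad, forces in N, time in s.
With the tool pointing down it reaches from about 0.4 to 0.85 m from the base axis. Payload 4.5 kg.
Tool frame: the origin (TCP) lies at the very end of the fingers, on their centre line; the grasp point (between the pads) lies 19 mm behind it; z points along the fingers, y is the line along which they close (so a half turn about z gives the same grasp; the last joint's range is limited). The gripper opens to 88 mm and grips with 3 to 60 N. Pads are 18 mm wide; open, the fingers measure 123 mm over their backs; the gripper's body (75 mm by 187 mm) begins 45 mm behind the grasp point.
Start: joints at [-1.098, 0.689, -0.195, 1.565, 0.157, 0.902, -0.215], TCP at [0.266, 0.566, 0.239] pointing down, gripper open.
Joint ranges: [-3.01, 3.01], [-0.46, 2.08], [-1.47, 1.51], [0.13, 2.56], [-1, 4.14], [0.04, 2.09], [-2.66, 2.66]. Speed limits (rad/s): [2.57, 2.57, 3.14, 3.14, 3.14, 3.14, 3.14].

### API

Orientations are given as a unit quaternion [x, y, z, w].
In Python, from plant import r, eyes, nets gives the robot as it stands.
- The arm moves only by the shell command python3 -m pendant 'ROWS' [FORCE]. ROWS is JSON, a list of rows, each an object of numbers: "claw": the opening, from 0 (shut) to 1 (fully open); "dx", "dy", "dz": the shift along the world's x, y, z in mm; "twist": the turn about the world's z in rad. In form: [{"claw": .., "dx": .., "dy": .., "dz": .., "twist": ..}, ...]. A call has 1 to 8 rows; each row is the pose to reach, as a shift and turn from the pose commanded when the call began; what a row does not reach only later rows make up. A row lasts 1/10 s, in which the tool goes at most 50 mm and 8.59 degrees, less where a joint would pass 70% of its speed; a pose out of reach is approached as far as the arm can. A call with a gripper value outside its range is refused whole. The fingers move at their own pace and stop on an object; FORCE is the grip in N (left out, the last holds). Time passes only in rows, so rows that repeat a pose let the fingers close. It gives the time, the measured TCP pose, the force, the opening and the grip force at its end, in the units of the state.
- r.get_state(): the state, without advancing time (a new reading comes with each control period).
- eyes.snapshot(name): name is "scene" or "top"; returns (picture, depth): 384x512x3 uint8, blue, green, red; 384x512 float32, m along the optical axis (not along the pixel's ray), 0 where there is no reading.
- eyes.camera_info(name): a dict with "K" (3x3 intrinsics, pixels), "D" ([k1, k2, p1, p2, k3] as OpenCV has them; the pictures are not rectified), "world_to_cam" (4x4, takes a point from world to camera coordinates). Camera axes: x right, y down, z forward; pixel columns grow to the right and rows downward; lengths in m; the calibration is good to about 2 mm. A picture is of the moment at which its call begins. camera_info takes no time and is no camera call.
- r.finish_job(): hands the job in; it is judged then, once.
Trained networks look in the newest picture that a camera, given by its name, has taken for a name from the list of things; names that differ only in an ending like _2 or _b are one class to them, and where a whole thing is asked for, a point or a joint stands for the part that bears it (a point fixed in the world has none). Each returns a list of dicts, best first, with "confidence" (0 to 1); they miss things now and then, are a little off and sometimes report something else, mostly with a low value. They report only what shows in the picture. A call takes as long as a camera call. They do not tell look-alikes from the thing itself.
- nets.spot_in(camera, query): "box" ([left, top, width, height] as shares, 0 to 1, of the picture: columns of its width, rows of its height, round what is visible of it).
- nets.place_of(camera, query): "position" ([column, row] as shares, 0 to 1, of the picture: columns of its width, rows of its height: a listed point, or the origin of a listed thing).
The state is a dict: "clock": time; "q": joint angles; "qd": joint speeds; "joint_torque": joint torques, N m; "tool_pos": TCP position; "eef_rot": TCP orientation; "contact_force": force on the tool from outside, world axes, zero at the start; "moment": the same for the moment, N m; "opening": opening from 0.0 (shut) to 1.0 (fully open); "finger_force": force on a finger pad.
Only numpy, scipy, OpenCV 4.12 (cv2) and the standard library are available. Lean on these libraries where they do the work, as an engineer would, in place of code of your own. Each camera call takes 0.05 s, during which the arm holds its last target. There are 200 camera calls.

### The job

The hook carriage has come off the bent utensil rail. Pick it up by its red grip, thread it onto the free end of the steel rod, slide it gently round the bend, turning it as the rod turns, until it is pressed up lightly against the brass stop collar, then let go so that it is left hanging against the collar. Never force or jam it on the rod, do not shove the collar along, and leave the other things on the worktop where they are.

Things in the scene. Friction and masses are not known exactly. Their poses are not given: they have to be found in the camera images.
- rail: Fixed rail: dark steel rod, 10 mm round, level, axis 100 mm above the worktop. From the free tip: 45 mm straight along the rail's +x, then some 160 mm hand-bent, level, unevenly to the left (to +y) by 60 degrees in all, partly winding back, radii 85 mm and up: follow by feel; then 85 mm straight to the riser. Wooden foot 104 mm wide, 16 high. Origin: on the worktop, midway between tip and riser.
- rail_tip (a point): The round free end of the rod, on its axis, 100 mm above the worktop. Axes as rail: +x points from the tip along the rod. Loads from the carriage of over 20 N on the rod count as forcing it.
- collar: Brass stop collar, 28 mm across, 12 mm long, on the rod's last straight. Origin: centre (on the rod's axis) of the face the carriage is to rest against. +x: the carriage's direction of travel there, towards the riser; the collar lies to +x of this point. Clamped by friction: it holds 8 N and slips towards the riser if pushed harder.
- carriage: Loose hook carriage, about 0.14 kg, 92 mm high. From below: dark foot 36x40x10 mm; web with a wire hook to each side (70 mm over both, along y); black bush, bored through along x, 26 mm outside, 22 mm long; upright red grip 26 mm along x, 12 mm thick along y, from 58 to 92 mm above the underside. Either end may go first. Origin: centre of the underside; z up.
- bore (a point): Middle of the carriage's bore, on its axis, 45 mm above the underside, 11 mm from either end of the bush. Axes as carriage: x along the bore. The bore is 13.6 mm wide, so there is 1.8 mm of play all round on the rod.
- mug: Bystander: small white cup, 59 x 83 x 55 mm; origin centre of the underside.
- timer: Bystander: green and white kitchen timer, 54 mm across, 41 mm high; origin centre of the underside.
- pot: Bystander: small speckled salt dish, 66 x 68 x 30 mm; origin centre of the underside.
- tin: Bystander: green pocket tin, 47 x 70 x 17 mm; origin centre of the underside.
- spice: Bystander: spice jar with red cap, 47 mm across, 97 mm high; origin centre of the underside.
There are look-alikes about, which are no part of the job. Leave any orange look-alike of the carriage alone.

How it is judged:
By the outcome, as a careful person would: the job done as asked, in the order asked, and still so for the second after the job is handed in, with the robot touching nothing.
It also fails if it takes over 72 s, if anything falls off the work surface, if the arm or the gripper's body presses on something with over 40 N, if the wrist force passes 120 N, or if a joint passes its speed limit or range.

## Working session

There is one attempt and no reset: what is moved stays moved. The work goes in short steps, Python scripts to look and compute and a shell command to move; the robot and the scene stay as the last step left them, time stands still between calls to the robot, and variables do not carry over. Pictures are saved under pics/ and viewed, at most 10 in all, crops included, and the job is handed in when it is done.

```bash
mkdir -p pics; ls; cat > h.py <<'E'
import numpy as np, cv2
from plant import r, eyes, nets
def ray(cam,u,v):
    c=eyes.camera_info(cam);K=np.array(c["K"]);D=np.array(c["D"],float);T=np.array(c["world_to_cam"])
    p=cv2.undistortPoints(np.array([[[u,v]]],float),K,D)[0,0]
    R=T[:3,:3];o=-R.T@T[:3,3];return o,R.T@np.array([p[0],p[1],1.])
def at_z(cam,u,v,z):
    o,d=ray(cam,u,v);return o+d*(z-o[2])/d[2]
def at_d(cam,u,v,dep):
    o,d=ray(cam,u,v);return o+d*dep
def proj(cam,P):
    c=eyes.camera_info(cam);T=np.array(c["world_to_cam"])
    rv=cv2.Rodrigues(T[:3,:3])[0]
    return cv2.projectPoints(np.array(P,float).reshape(-1,3),rv,T[:3,3],np.array(c["K"]),np.array(c["D"],float))[0][:,0]
E
python3 - <<'E'
from h import *
np.set_printoptions(precision=4,suppress=True)
for c in("scene","top"):
    im,d=eyes.snapshot(c);cv2.imwrite(f"pics/{c}0.png",im);np.save(f"pics/{c}0.npy",d)
    i=eyes.camera_info(c);print(c,i["K"],i["D"],ray(c,256,192))
    for q in("carriage","bore","rail","rail_tip","collar"):
        print(q,[(np.round(np.array(x["position"])*[512,384],1),round(x["confidence"],2)) for x in nets.place_of(c,q)])
print(r.get_state())
E
```

```text
pics
scene [[416.1911   0.     260.4789]
 [  0.     416.1911 196.3998]
 [  0.       0.       1.    ]] [0.0468 0.     0.     0.     0.    ] (array([-0.6343,  0.9353,  0.8029]), array([ 0.7252, -0.5403, -0.427 ]))
carriage [(array([317.6, 205.5]), 0.64)]
bore [(array([338.2, 203.3]), 0.73), (array([319.6, 194.4]), 0.59)]
rail [(array([242.3, 246.8]), 0.73)]
rail_tip [(array([253.8, 203.5]), 0.87)]
collar [(array([226.4, 230.1]), 0.48)]
top [[457.1065   0.     258.817 ]
 [  0.     457.1065 191.0054]
 [  0.       0.       1.    ]] [-0.0515  0.      0.      0.      0.    ] (array([0.0792, 0.2701, 1.6803]), array([ 0.2664, -0.1252, -0.9557]))
carriage [(array([342.2, 204.5]), 0.6), (array([326.6, 178.2]), 0.44)]
bore [(array([327.7, 175.2]), 0.68), (array([347.8, 199.1]), 0.62)]
rail [(array([230.9, 247.5]), 0.76)]
rail_tip [(array([252.4, 209.9]), 0.48)]
collar [(array([208.7, 255.2]), 0.44), (array([374.2, 145.9]), 0.33)]
{'clock': 0.6, 'q': array([-1.0982,  0.6891, -0.1946,  1.5653,  0.1573,  0.9025, -0.2151]), 'qd': array([-0.0003,  0.0003,  0.0011, -0.0011, -0.0007,  0.0017,  0.0005]), 'joint_torque': array([  0.0001, -52.7248,  -1.2661, -15.3679,  -0.0518,  -0.0004,
         0.    ]), 'tool_pos': array([0.2655, 0.5658, 0.2388]), 'eef_rot': array([0.2176, 0.976 , 0.0001, 0.    ]), 'contact_force': array([0.0572, 0.0732, 0.0375]), 'moment': array([-0.0239,  0.0302, -0.0178]), 'finger_force': 0.0, 'opening': 1.0009505305612567}
```

```bash
python3 - <<'E'
import cv2
for c,(x,y,w,h) in dict(top=(160,110,260,195),scene=(170,120,260,195)).items():
    im=cv2.imread(f"pics/{c}0.png");cv2.imwrite(f"pics/{c}0c.png",cv2.resize(im[y:y+h,x:x+w],(780,585),interpolation=cv2.INTER_CUBIC))
E
```

```text
(no output)
```

View pics/top0c.png

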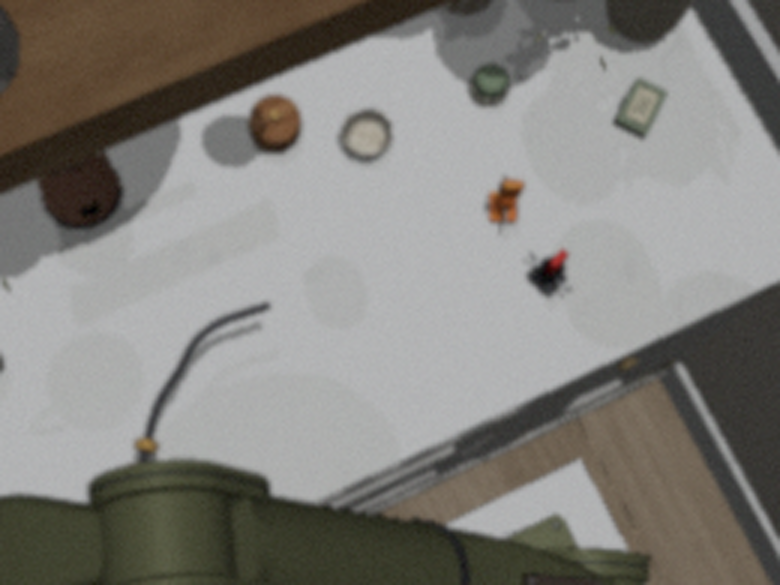

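View pics/scene0c.png

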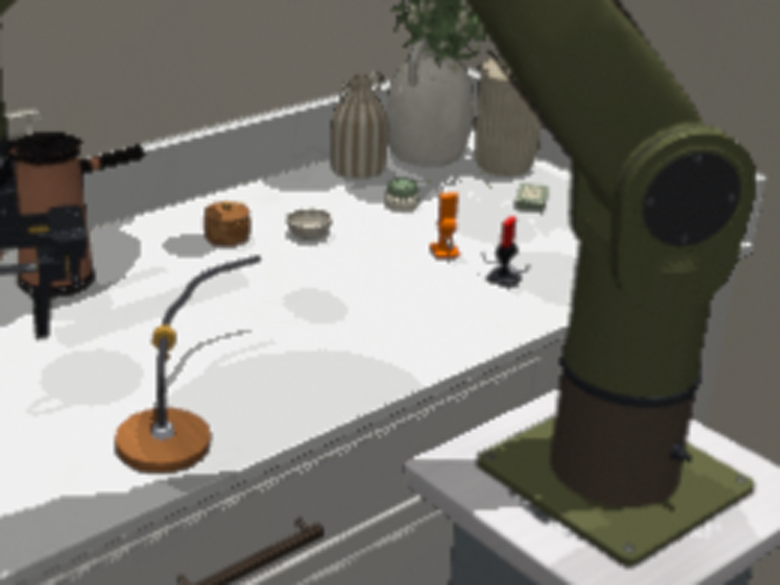

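Top view: the red-grip carriage is at pixel (342,200), and the orange look-alike is at (328,178). The rod tip is at (250,212) and the brass collar at (208,258). In the scene view the red carriage is at (338,205), the orange one at (318,195), the rod tip at (256,206) and the collar at (225,232). Other things that could be mistaken for the carriage are the red-brown lidded box at (251,151 top) and the red/dark pots. I choose the one with the red grip and dark foot, then measure it.

```bash
python3 - <<'E'
from h import *
from scipy.optimize import minimize
np.set_printoptions(precision=4,suppress=True)
ims={c:cv2.imread(f"pics/{c}0.png") for c in("top","scene")}
ds={c:np.load(f"pics/{c}0.npy") for c in ims}
cl={}
for c,(u,v) in dict(top=(342,200),scene=(338,205)).items():
    print(c,"foot z0.005",at_z(c,u,v,.01))
    im=ims[c].astype(float);x0,y0=u-20,v-35
    s=im[y0:y0+70,x0:x0+40]; red=np.clip((s[...,2]-np.maximum(s[...,0],s[...,1])*1.0-25)/100,0,1)
    orange=(s[...,1]>s[...,2]*.3)&(s[...,2]>120)
    red[orange]=0
    ys,xs=np.nonzero(red>.15);w=red[ys,xs]
    P=np.c_[xs+x0,ys+y0];m=(P*w[:,None]).sum(0)/w.sum();print("red centroid",m,len(w),at_z(c,*m,.075), P.min(0),P.max(0))
    Cv=np.cov(P.T,aweights=w);print(np.linalg.eigh(Cv))
    cl[c]=(red,x0,y0)
# fit box
def render(c,p,S=8):
    red,x0,y0=cl[c];h,w=red.shape
    cx,cy,a=p;R=np.array([[np.cos(a),-np.sin(a)],[np.sin(a),np.cos(a)]])
    V=[]
    for z in(.058,.092):
        for sx in(-.013,.013):
            for sy in(-.006,.006):V.append([*(R@[sx,sy]+[cx,cy]),z])
    q=((proj(c,V)-[x0,y0]+.5)*S).astype(np.float32)
    m=np.zeros((h*S,w*S),np.uint8);cv2.fillConvexPoly(m,cv2.convexHull(q).astype(int),255)
    return cv2.GaussianBlur(cv2.resize(m,(w,h),interpolation=cv2.INTER_AREA),(0,0),.6)/255.
nrm={c:(cl[c][0]/np.percentile(cl[c][0][cl[c][0]>.1],85)).clip(0,1) for c in cl}
def cost(p,cs):
    return sum(((render(c,p)-nrm[c])**2).sum() for c in cs)
st=at_z("top",*[342+3,197],.075)[:2]
for cs in(("top",),("scene",),("top","scene")):
    best=[]
    for a in np.arange(0,np.pi,np.pi/12):
        b=minimize(lambda t:cost([t[0]/1e3,t[1]/1e3,t[2]/30],cs),[st[0]*1e3,st[1]*1e3,a*30],method="Nelder-Mead",options=dict(initial_simplex=np.array([[st[0]*1e3,st[1]*1e3,a*30]]*4)+np.r_[np.zeros((1,3)),np.eye(3)*6]))
        best.append((b.fun,*b.x[:2],np.degrees(b.x[2]/30)))
    best.sort();print(cs,np.array(best[:5]))
for c in cl: np.save(f"pics/red_{c}.npy",cl[c][0])
# rod in top: dark
im=ims["top"];g=cv2.cvtColor(im,cv2.COLOR_BGR2GRAY)
sub=g[205:270,195:260]
big=[cv2.resize(g[200:270,195:265],(560,560),interpolation=cv2.INTER_CUBIC)]
g2=cv2.cvtColor(ims["scene"],cv2.COLOR_BGR2GRAY);big.append(cv2.resize(g2[195:265,205:275],(560,560),interpolation=cv2.INTER_CUBIC)[:, :])
for k,(c,u,v) in enumerate((("top",342,200),("scene",338,205))):
    cv2.imwrite(f"pics/crop_{c}.png",cv2.resize(ims[c][v-25:v+20,u-25:u+25],(400,360),interpolation=cv2.INTER_CUBIC))
cv2.imwrite("pics/close.png",np.hstack([cv2.imread("pics/crop_top.png"),cv2.imread("pics/crop_scene.png")]))
for c,u,v in(("top",250,212),("top",208.5,257.5),("scene",256.5,206.5),("scene",225,232)):print(c,at_z(c,u,v,.1))
E
```

```text
top foot z0.005 [ 0.3773 -0.2325  0.01  ]
red centroid [333.309  184.9059] 34 [ 0.4307 -0.2112  0.075 ] [324 175] [347 199]
EighResult(eigenvalues=array([  3.2659, 174.774 ]), eigenvectors=array([[-0.7604,  0.6495],
       [ 0.6495,  0.7604]]))
scene foot z0.005 [ 0.4086 -0.2715  0.01  ]
red centroid [331.59   194.9767] 52 [ 0.4007 -0.2174  0.075 ] [318 187] [341 202]
EighResult(eigenvalues=array([ 11.7818, 102.4193]), eigenvectors=array([[ 0.2309, -0.973 ],
       [-0.973 , -0.2309]]))
('top',) [[  34.6974  366.7418 -221.754   119.4994]
 [  34.7624  366.0824 -219.784   119.7817]
 [  34.8057  365.1543 -218.3118  119.8124]
 [  34.8875  368.8373 -226.0135  119.9329]
 [  34.9104  366.0715 -220.7926  120.4544]]
('scene',) [[  13.2008  368.575  -226.0965  130.52  ]
 [  13.2124  369.5473 -227.1971  130.5019]
 [  13.2203  367.8524 -225.3514  130.44  ]
 [  13.2284  370.2614 -227.6566  -48.7755]
 [  13.2666  369.5823 -227.707   130.9878]]Traceback (most recent call last):
  File "<stdin>", line 35, in <module>
    res = _minimize_neldermead(fun, x0, args, callback, bounds=bounds,
                               **options)
    fxr = func(xr)
    fx = function(np.copy(x), *(wrapper_args + args))
  File "<stdin>", line 35, in <lambda>
  File "<stdin>", line 30, in cost
  File "<stdin>", line 30, in <genexpr>
  File "<stdin>", line 25, in render
  File "h.py", line 12, in proj
    c=eyes.camera_info(cam);T=np.array(c["world_to_cam"])
ValueError: time passes only in moves, steps and waits
```

```bash
sed -i 's/^from plant.*/from plant import r, eyes, nets\nimport os,pickle\nif not os.path.exists("cal.pkl"): pickle.dump({c:eyes.camera_info(c) for c in("top","scene")},open("cal.pkl","wb"))\nCAL=pickle.load(open("cal.pkl","rb"))/; s/eyes.camera_info(cam)/CAL[cam]/' h.py
cat > fitred.py <<'E'
from h import *
from scipy.optimize import minimize
def fitred(ims,win,z0=0.,start=None,show=True):
    """fit the red grip box; win: cam->(u,v) centre of window"""
    nr={}
    for c,(u,v,hw) in win.items():
        s=ims[c][v-hw:v+hw,u-hw:u+hw].astype(float);b,g,rr=s[...,0],s[...,1],s[...,2]
        m=np.clip((rr-np.maximum(g,b)-15)/90,0,1)*((g-b)<.22*rr)
        nr[c]=((m/max(np.percentile(m[m>.1],80),.2)).clip(0,1),u-hw,v-hw)
    def render(c,p,S=8):
        red,x0,y0=nr[c];h,w=red.shape;cx,cy,a=p
        R=np.array([[np.cos(a),-np.sin(a)],[np.sin(a),np.cos(a)]])
        V=[[*(R@[sx,sy]+[cx,cy]),z0+z] for z in(.058,.092) for sx in(-.013,.013) for sy in(-.006,.006)]
        q=(proj(c,V)-[x0,y0]+.5)*S
        m=np.zeros((h*S,w*S),np.uint8);cv2.fillConvexPoly(m,np.round(cv2.convexHull(q.astype(np.float32))*16).astype(np.int32),255,shift=4)
        return cv2.GaussianBlur(cv2.resize(m,(w,h),interpolation=cv2.INTER_AREA),(0,0),.6)/255.
    out={}
    for cs in [(c,) for c in win]+[tuple(win)]:
        best=[]
        for a in np.arange(0,np.pi,np.pi/9):
            x0=np.array([start[0]*1e3,start[1]*1e3,a*30])
            f=lambda t:sum(((render(c,[t[0]/1e3,t[1]/1e3,t[2]/30])-nr[c][0])**2).sum() for c in cs)
            b=minimize(f,x0,method="Nelder-Mead",options=dict(initial_simplex=x0+np.r_[np.zeros((1,3)),np.eye(3)*6]))
            best.append((b.fun,*b.x[:2],np.degrees(b.x[2]/30)%180))
        best.sort();out[cs]=best[0]
        if show:print(cs,np.round(best[:4],1).tolist())
    return out
E
python3 - <<'E'
from fitred import *
np.set_printoptions(precision=4,suppress=True)
ims={c:cv2.imread(f"pics/{c}0.png") for c in("top","scene")}
fitred(ims,dict(top=(345,197,12),scene=(339,198,12)),start=(.37,-.235))
for c,u,v in(("top",250,212),("top",208.5,257.5),("scene",256.5,206.5),("scene",225,232)):print(c,at_z(c,u,v,.1))
for c,u,v in(("top",342,202),("scene",338,213)):print(c,at_z(c,u,v,.01))
cr=[cv2.resize(ims[c][v-25:v+20,u-25:u+25],(400,360),interpolation=cv2.INTER_CUBIC) for c,u,v in(("top",342,200),("scene",338,205))]
cv2.imwrite("pics/close.png",np.hstack(cr))
cr=[cv2.resize(ims[c][y:y+70,x:x+70],(400,400),interpolation=cv2.INTER_CUBIC) for c,x,y in(("top",195,200),("scene",200,195))]
cv2.imwrite("pics/rod.png",np.hstack(cr))
E
```

```text
('top',) [[4.8, 371.9, -229.5, 119.5], [4.9, 372.3, -229.8, 119.8], [5.0, 372.2, -229.8, 119.9], [5.0, 372.9, -230.9, 118.9]]
('scene',) [[1.6, 373.7, -231.8, 127.2], [1.6, 373.7, -232.0, 127.6], [1.6, 373.6, -231.8, 127.6], [1.6, 373.6, -231.9, 127.8]]
('top', 'scene') [[7.7, 373.1, -231.1, 124.3], [7.8, 373.1, -231.2, 123.4], [7.8, 372.7, -230.4, 123.1], [7.8, 373.4, -231.4, 123.1]]
top [0.4612 0.114  0.1   ]
top [0.3741 0.3128 0.1   ]
scene [0.4578 0.119  0.1   ]
scene [0.3716 0.3116 0.1   ]
top [ 0.3703 -0.2288  0.01  ]
scene [ 0.3588 -0.2189  0.01  ]
```

View pics/close.png

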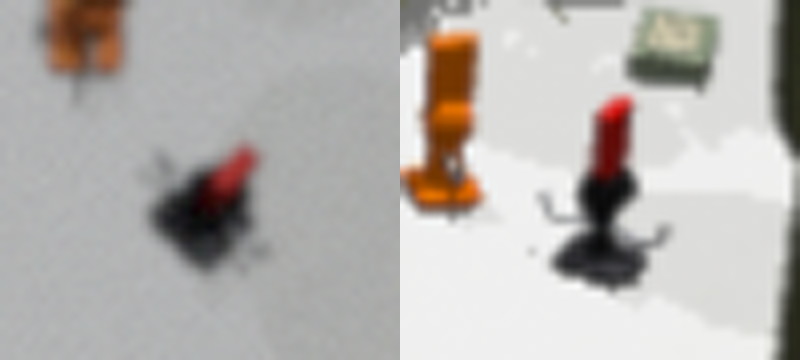

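View pics/rod.png

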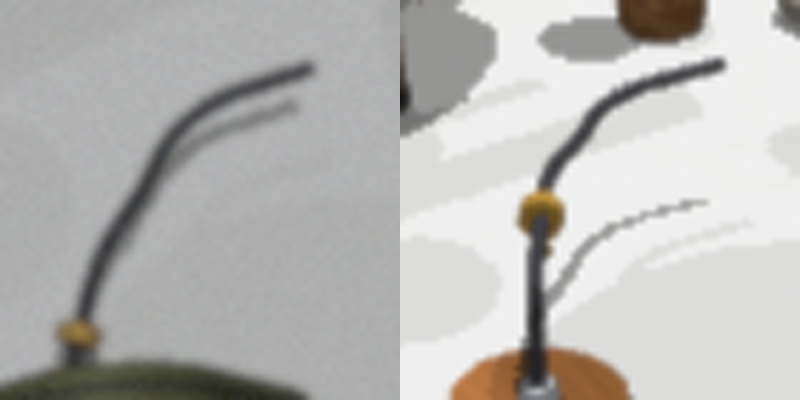

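The close crop confirms the choice: red grip, black bush and foot, a hook each side, with the orange one separate at its upper left. The rod runs from tip (249,212) to collar (208,258) in the top view, and from (256,206) to (225,232) in the scene view. Next I fit the rod's centreline.

```bash
cat > rod.py <<'E'
from h import *
from scipy.optimize import least_squares
from scipy.ndimage import map_coordinates
np.set_printoptions(precision=4,suppress=True)
ims={c:cv2.cvtColor(cv2.imread(f"pics/{c}0.png"),cv2.COLOR_BGR2GRAY).astype(float) for c in("top","scene")}
poly=dict(top=[(308,68),(260,85),(215,105),(180,135),(155,180),(130,220),(100,260),(88,300),(83,315)],scene=[(320,65),(270,75),(225,95),(190,120),(160,160),(146,185)])
W={}
for c,P in poly.items():
    P=np.array(P)*.175+([195,200] if c=="top" else [200,195])-.4
    for it in range(3):
        s=np.r_[0,np.cumsum(np.hypot(*np.diff(P,axis=0).T))];ss=np.arange(.8 if it==0 else .0,s[-1],1.);Q=np.c_[np.interp(ss,s,P[:,0]),np.interp(ss,s,P[:,1])]
        T=np.gradient(Q,axis=0);T=cv2.GaussianBlur(T,(1,0) if 0 else (1,7),2.);T/=np.linalg.norm(T,axis=1)[:,None];N=np.c_[-T[:,1],T[:,0]]
        o=np.arange(-4,4.01,.25);pr=map_coordinates(ims[c],[(Q[:,1,None]+N[:,1,None]*o),(Q[:,0,None]+N[:,0,None]*o)],order=1)
        th=95 if c=="top" else 120
        mn=pr[:,12:21].min(1,keepdims=True);bg=np.minimum(np.percentile(pr,60,axis=1,keepdims=True),200)
        w=np.clip((mn+.5*(bg-mn)*(.8 if c=="top" else 1))-pr,0,None)*(abs(o)<2.5)
        P=Q+N*((w*o).sum(1)/w.sum(1))[:,None]
    W[c]=np.array([at_z(c,*p,.1)[:2] for p in P])*1e3
    # tip: dark to bright half crossing along initial tangent
    d=P[2]-P[8];d/=np.linalg.norm(d);t=np.arange(-6,7,.1);L=map_coordinates(ims[c],[P[3][1]+d[1]*t,P[3][0]+d[0]*t],order=1)
    lo,hi=L[t<0].mean(),L[-15:].mean();k=np.argmax((L>(lo+hi)/2)&(t>0));tip=P[3]+d*t[k];print(c,"tip",tip,at_z(c,*tip,.1),lo,hi)
    W[c+"tip"]=at_z(c,*tip,.1)[:2]*1e3
n=8
def curve(p,s):
    x,y,h=p[:3];k=p[3:3+n];g=np.arange(0,300,1.);kap=np.where((g>=45)&(g<205),k[np.clip(((g-45)//20).astype(int),0,n-1)],0)
    H=h-np.cumsum(kap)*-1;C=np.c_[x+np.cumsum(np.cos(H))-np.cos(H[0]),y+np.cumsum(np.sin(H))-np.sin(H[0])]
    return np.c_[np.interp(s,g,C[:,0]),np.interp(s,g,C[:,1]),np.interp(s,g,H)]
def res(p):
    C=curve(p,np.arange(0,290,1.));out=[]
    for i,c in enumerate(("top","scene")):
        off=p[3+n+2*i:5+n+2*i]
        for q in W[c]-off:
            D=C[:,:2]-q;j=np.argmin((D**2).sum(1));h=C[j,2];out.append((-D[j,0]*np.sin(h)+D[j,1]*np.cos(h))/1.)
        out+=list((W[c+"tip"]-off-p[:2])/1.);out+=list(off/1.5*3)
    k=p[3:3+n];out.append((np.degrees(k.sum()*20)-60)*2);out+=list(np.diff(k)*150);return np.array(out)
if __name__=="__main__":
    h0=np.arctan2(*(W["top"][8]-W["top"][1])[::-1])
    b=least_squares(res,np.r_[W["top"][0],h0,np.full(n,np.pi/3/160),np.zeros(4)],x_scale=np.r_[1,1,.02,np.full(n,.002),np.ones(4)])
    p=b.x;print("tip",p[:2],"head",np.degrees(p[2]),"k deg/20mm",np.degrees(p[3:3+n]*20),"off",p[3+n:],"cost",b.cost,np.std(b.fun))
    np.save("rod.npy",p)
    S=np.arange(0,290,20.);C=curve(p,S);print(np.c_[S,C[:,:2],np.degrees(C[:,2])].round(1))
    print(W["top"][::4].round(1).tolist(),W["scene"][::4].round(1).tolist())
    for c,u,v in(("top",208.4,257.7),("scene",224.7,231.9)):
        im=cv2.imread(f"pics/{c}0.png").astype(float)[int(v)-7:int(v)+8,int(u)-7:int(u)+8];w=np.clip(im[...,2]-im[...,0]-60,0,None)*(im[...,2]>90)
        if c=="scene":w[10:]=0
        yy,xx=np.mgrid[:15,:15];uu=(xx*w).sum()/w.sum()+int(u)-7;vv=(yy*w).sum()/w.sum()+int(v)-7;q=at_z(c,uu,vv,.1)[:2]*1e3
        Cf=curve(p,np.arange(0,290,.5));D=((Cf[:,:2]-q)**2).sum(1);j=D.argmin();print("collar mid",c,uu,vv,q,"s",j*.5,"d",D[j]**.5)
E
python3 rod.py
```

```text
top tip [249.2055 211.366 ] [0.4645 0.1156 0.1   ] 82.16319586764165 170.60715192209472
scene tip [256.3277 205.556 ] [0.4642 0.115  0.1   ] 81.7211019102918 235.70560214231054
tip [463.9347 115.5287] head 83.69530175240095 k deg/20mm [10.0103 12.3816 16.6217  7.805  -5.9502 -2.9018  7.4094 14.4385] off [ 0.3393 -0.5093 -0.3393  0.5093] cost 15.164054749744542 0.513539349939368
[[  0.  463.9 115.5  83.7]
 [ 20.  466.1 135.4  83.7]
 [ 40.  468.3 155.3  83.7]
 [ 60.  469.3 175.2  91.7]
 [ 80.  466.6 195.  103.6]
 [100.  459.3 213.6 119.4]
 [120.  447.8 229.9 129. ]
 [140.  435.4 245.6 125.8]
 [160.  424.3 262.2 122.2]
 [180.  413.1 278.7 127.6]
 [200.  399.3 293.1 140.6]
 [220.  383.2 305.1 143.5]
 [240.  367.1 317.  143.5]
 [260.  351.1 328.9 143.5]
 [280.  335.  340.8 143.5]]
[[465.1, 121.0], [466.6, 135.2], [468.1, 149.3], [469.8, 163.5], [469.8, 177.7], [468.0, 191.8], [463.8, 205.4], [457.0, 217.8], [448.0, 228.9], [439.1, 239.9], [431.0, 251.5], [423.3, 263.3], [415.6, 274.9], [406.6, 285.6], [396.5, 295.2], [385.6, 303.8]] [[464.3, 122.0], [466.2, 138.3], [467.2, 154.8], [468.5, 171.0], [467.3, 188.3], [462.3, 206.7], [451.1, 226.5], [435.3, 246.1], [423.6, 265.1], [409.7, 283.6]]
collar mid top 208.32743362831857 257.6991150442478 [373.6743 313.5799] s 232.5 d 1.1718872605926447
collar mid scene 224.42748091603053 229.86717557251907 [384.2962 305.7204] s 219.5 d 1.146998370303843
```

```bash
python3 -c "
from h import *
for c,u,v in(('top',327,181),('scene',318,203)):print(c,at_z(c,u,v,.01))"
python3 -m pendant '[{"claw":0.4,"dx":21,"dy":-42,"dz":0,"twist":-0.07},{"claw":0.4,"dx":42,"dy":-84,"dz":0,"twist":-0.14},{"claw":0.4,"dx":63,"dy":-126,"dz":0,"twist":-0.21},{"claw":0.4,"dx":84,"dy":-168,"dz":0,"twist":-0.28},{"claw":0.4,"dx":105,"dy":-210,"dz":0,"twist":-0.35},{"claw":0.4,"dx":126,"dy":-252,"dz":0,"twist":-0.42},{"claw":0.4,"dx":147,"dy":-294,"dz":0,"twist":-0.48},{"claw":0.4,"dx":168,"dy":-336,"dz":0,"twist":-0.55}]' 15
python3 -m pendant '[{"claw":0.4,"dx":20,"dy":-45,"dz":0,"twist":0},{"claw":0.4,"dx":35,"dy":-90,"dz":0,"twist":0},{"claw":0.4,"dx":42,"dy":-138,"dz":0,"twist":0},{"claw":0.4,"dx":40,"dy":-186,"dz":0,"twist":0},{"claw":0.4,"dx":30,"dy":-234,"dz":0,"twist":0},{"claw":0.4,"dx":10,"dy":-280,"dz":0,"twist":0},{"claw":0.4,"dx":-10,"dy":-325,"dz":0,"twist":0},{"claw":0.4,"dx":-30,"dy":-365,"dz":0,"twist":0}]'
python3 -c "
from h import *
s=r.get_state();print(s['q'],s['tool_pos'],s['eef_rot'])"
```

```text
top [ 0.46933391 -0.21597644  0.01      ]
scene [ 0.47124903 -0.21629369  0.01      ]
clock: 1.4
tool_pos: [0.4343, 0.2282, 0.239]
eef_rot: [0.476, 0.88, 0.0, 0.0]
contact_force: [1.2, 0.2, 0.8]
opening: 0.397
finger_force: 0.0
clock: 2.2
tool_pos: [0.4027, -0.1374, 0.239]
eef_rot: [0.475, 0.88, -0.0, 0.001]
contact_force: [0.5, -1.0, -0.4]
opening: 0.401
finger_force: 0.0
[ 0.31552167  0.43956965 -0.13868081  2.13755412  0.11004765  0.569988
  0.67821888] [ 0.40268519 -0.13741755  0.23897793] [ 4.74922960e-01  8.80027224e-01 -6.86039659e-05  5.12189896e-04]
```

```bash

python3 -m pendant '[{"claw":0.4,"dx":-12,"dy":-40,"dz":0,"twist":0},{"claw":0.4,"dx":-30,"dy":-80,"dz":-10,"twist":0},{"claw":0.4,"dx":-30,"dy":-94,"dz":-50,"twist":0},{"claw":0.4,"dx":-30,"dy":-94,"dz":-90,"twist":0},{"claw":0.4,"dx":-30,"dy":-94,"dz":-125,"twist":0},{"claw":0.4,"dx":-30,"dy":-94,"dz":-150,"twist":0},{"claw":0.4,"dx":-30,"dy":-94,"dz":-170,"twist":0},{"claw":0.4,"dx":-30,"dy":-94,"dz":-177,"twist":0}]' 15
python3 -m pendant '[{"claw":0.4,"dx":0,"dy":0,"dz":0,"twist":0},{"claw":0.4,"dx":0,"dy":0,"dz":0,"twist":0}]'
python3 - <<'E'
from h import *
im,d=eyes.snapshot("scene");im2,_=eyes.snapshot("top")
cv2.imwrite("pics/g1.png",np.hstack([cv2.resize(a[y:y+60,x:x+60],(400,400),interpolation=cv2.INTER_CUBIC) for a,x,y in((im2,315,165),(im,308,165))]))
E
```

```text
clock: 3.0
tool_pos: [0.3733, -0.2289, 0.0602]
eef_rot: [0.474, 0.88, -0.0, -0.001]
contact_force: [0.7, -1.5, 0.2]
opening: 0.402
finger_force: 0.0
clock: 3.2
tool_pos: [0.374, -0.2294, 0.0624]
eef_rot: [0.475, 0.88, 0.0, 0.001]
contact_force: [0.2, -0.5, 0.5]
opening: 0.398
finger_force: 0.0
```

View pics/g1.png

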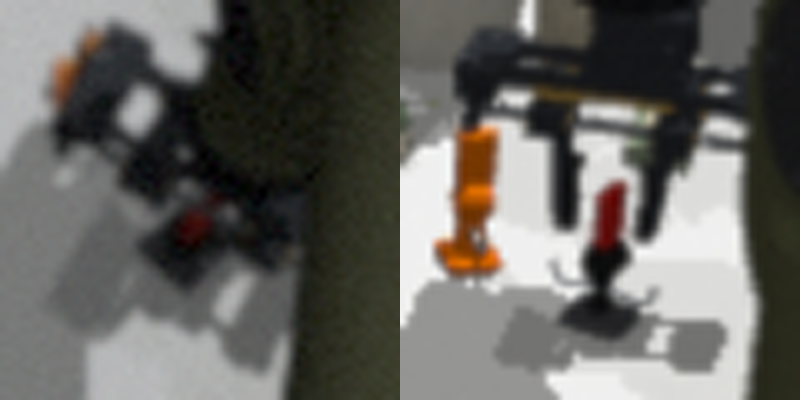

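The fingers straddle the red grip (scene crop about (608,215)), and the orange look-alike at left is clear. I'll close and lift.

```bash

python3 -m pendant '[{"claw":0,"dx":0,"dy":0,"dz":0,"twist":0},{"claw":0,"dx":0,"dy":0,"dz":0,"twist":0},{"claw":0,"dx":0,"dy":0,"dz":0,"twist":0},{"claw":0,"dx":0,"dy":0,"dz":0,"twist":0},{"claw":0,"dx":0,"dy":0,"dz":0,"twist":0},{"claw":0,"dx":0,"dy":0,"dz":0,"twist":0}]' 20
python3 -m pendant '[{"claw":0,"dx":0,"dy":0,"dz":10,"twist":0},{"claw":0,"dx":0,"dy":0,"dz":25,"twist":0},{"claw":0,"dx":0,"dy":0,"dz":45,"twist":0},{"claw":0,"dx":0,"dy":0,"dz":70,"twist":0},{"claw":0,"dx":0,"dy":0,"dz":80,"twist":0},{"claw":0,"dx":0,"dy":0,"dz":80,"twist":0}]'
python3 - <<'E'
from fitred import *
ims={c:eyes.snapshot(c)[0] for c in("top","scene")}
s=r.get_state();print(s)
p=s['tool_pos'];u=proj("top",[p])[0];v=proj("scene",[p])[0];print(u,v)
for c in ims: cv2.imwrite(f"pics/{c}2.png",ims[c])
E
```

```text
clock: 3.9
tool_pos: [0.3737, -0.2292, 0.0619]
eef_rot: [0.474, 0.88, 0.0, 0.0]
contact_force: [-0.4, 0.2, 3.9]
opening: 0.132
finger_force: 20.0
clock: 4.5
tool_pos: [0.3741, -0.2296, 0.1429]
eef_rot: [0.475, 0.88, 0.0, 0.001]
contact_force: [0.3, -0.3, -1.8]
opening: 0.132
finger_force: 20.0
{'clock': 4.6, 'q': array([ 0.50619655,  0.64122014, -0.09576316,  2.20756302,  0.19397007,
        0.3006513 ,  0.82583126]), 'qd': array([-0.00513422,  0.01993157,  0.0036815 ,  0.00338835,  0.00017728,
        0.00230462, -0.00079104]), 'joint_torque': array([ 1.19709000e-01, -4.25491047e+01,  2.20635538e-01, -5.97284988e+00,
       -1.20283227e-02,  7.58101721e-02,  1.89230523e-03]), 'tool_pos': array([ 0.37329557, -0.22910374,  0.14142957]), 'eef_rot': array([ 4.74523618e-01,  8.80242754e-01,  4.54379494e-05, -1.67378200e-04]), 'contact_force': array([-0.14711048,  0.72601601, -1.07130578]), 'moment': array([-0.04488696,  0.00021356, -0.01639157]), 'finger_force': 19.959176538395695, 'opening': 0.1304608084335602}
[348.38480095 191.0721325 ] [340.19563942 181.4964006 ]
```

```bash

python3 -m pendant '[{"claw":0,"dx":8,"dy":30,"dz":10,"twist":-0.08},{"claw":0,"dx":18,"dy":70,"dz":20,"twist":-0.17},{"claw":0,"dx":30,"dy":115,"dz":20,"twist":-0.26},{"claw":0,"dx":42,"dy":160,"dz":20,"twist":-0.35},{"claw":0,"dx":55,"dy":205,"dz":20,"twist":-0.44},{"claw":0,"dx":68,"dy":250,"dz":20,"twist":-0.53},{"claw":0,"dx":78,"dy":285,"dz":10,"twist":-0.62},{"claw":0,"dx":86,"dy":305,"dz":-5,"twist":-0.69}]'
python3 -m pendant '[{"claw":0,"dx":0,"dy":5,"dz":-10,"twist":0},{"claw":0,"dx":0,"dy":5,"dz":-20,"twist":0},{"claw":0,"dx":0,"dy":5,"dz":-20,"twist":0},{"claw":0,"dx":0,"dy":5,"dz":-20,"twist":0}]'
python3 - <<'E'
from h import *
ims={c:eyes.snapshot(c)[0] for c in("top","scene")}
s=r.get_state();p=s['tool_pos'];print(p,s['eef_rot'],s['contact_force'],s['moment'],s['q'])
b=p-[0,0,.017];u=proj("top",[b])[0].astype(int);v=proj("scene",[b])[0].astype(int);print(u,v)
cv2.imwrite("pics/t3.png",np.hstack([cv2.resize(ims[c][y-30:y+30,x-30:x+30],(400,400),interpolation=cv2.INTER_CUBIC) for c,(x,y) in(("top",u),("scene",v))]))
for c in ims: cv2.imwrite(f"pics/{c}3.png",ims[c])
E
```

```text
clock: 5.4
tool_pos: [0.4599, 0.0798, 0.1356]
eef_rot: [0.744, 0.669, 0.0, -0.0]
contact_force: [0.6, -0.2, -1.2]
opening: 0.132
finger_force: 20.0
clock: 5.8
tool_pos: [0.4588, 0.0787, 0.1166]
eef_rot: [0.745, 0.667, -0.001, -0.0]
contact_force: [-0.1, -0.2, -1.9]
opening: 0.136
finger_force: 20.0
[0.45952151 0.07935619 0.11713679] [ 7.44952389e-01  6.67117577e-01 -6.55122461e-06  2.76846155e-04] [-0.5370446   0.09788546 -1.6561826 ] [-0.10304173  0.02468141  0.0188317 ] [-0.35199922  0.71777517  0.13213103  2.15137161 -0.30673953  0.28934925
 -0.06764146]
[258 208] [264 203]
```

View pics/t3.png

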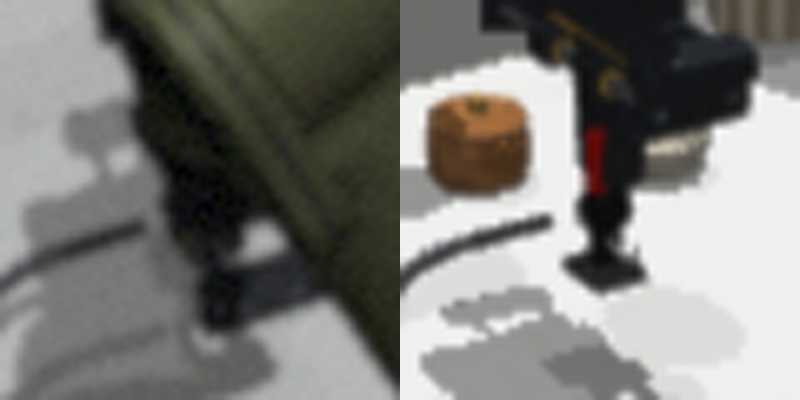

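```bash
python3 - <<'E'
from h import *
np.set_printoptions(precision=1,suppress=True)
p=np.array([.45952,.07936,.11714]);o=p-[0,0,.062];a=np.radians(83.7);ex=np.array([np.cos(a),np.sin(a),0]);ey=np.array([-ex[1],ex[0],0])
f=lambda x,y,z:o+ex*x/1e3+ey*y/1e3+np.array([0,0,z/1e3])
pts={"gt":f(0,0,92),"gb":f(0,0,58),"gtr":f(-13,0,92),"gtf":f(13,0,92),"bore":f(0,0,45),"bf":f(11,0,45),"bb":f(-11,0,45),**{f"foot{x}{y}{z}":f(x,y,z) for x in(-18,18) for y in(-20,20) for z in(0,10)},"tip":np.array([.46393,.11553,.1])}
for c,(x,y) in(("scene",(264,203)),("top",(258,208))):
    q=proj(c,list(pts.values()));
    for k,v in zip(pts,q):print(c,k,v,"crop",(v-[x-30,y-30]+.5)*400/60+([400,0] if c=="scene" else [0,0]))
im=cv2.imread("pics/scene3.png")
g=im[:, :, :].astype(int)
print("gray rows x=263..267");
gr=cv2.cvtColor(im,cv2.COLOR_BGR2GRAY)
print(gr[186:220,254:274])
rd=(im[...,2].astype(int)-im[...,1]);print(rd[188:206,259:268])
E
```

```text
scene gt [264.9 192.1] crop [609.7 130.5]
scene gb [264.8 200.3] crop [608.7 185.6]
scene gtr [267.9 191.3] crop [629.6 125.6]
scene gtf [261.9 192.8] crop [589.5 135.5]
scene bore [264.7 203.4] crop [608.3 206.3]
scene bf [262.2 204.1] crop [591.5 210.7]
scene bb [267.3 202.8] crop [625. 202.]
scene foot-18-200 [265.9 210.8] crop [615.7 255.4]
scene foot-18-2010 [265.9 208.5] crop [616. 240.]
scene foot-18200 [271.4 215.1] crop [652.6 284.2]
scene foot-182010 [271.5 212.8] crop [653.  268.6]
scene foot18-200 [257.8 213. ] crop [561.9 269.9]
scene foot18-2010 [257.8 210.7] crop [562.  254.4]
scene foot18200 [263.2 217.4] crop [598.1 299.3]
scene foot182010 [263.3 215. ] crop [598.3 283.6]
scene tip [256.3 205.6] crop [551.8 220.8]
top gt [259.1 204.9] crop [210.6 182.7]
top gb [259.  207.5] crop [210.1 199.8]
top gtr [262.6 203.8] crop [234.1 175. ]
top gtf [255.5 206.1] crop [187.  190.4]
top bore [259.  208.4] crop [209.9 206.2]
top bf [256.1 209.4] crop [190.5 212.5]
top bb [261.9 207.5] crop [229.3 199.8]
top foot-18-200 [261.8 205.1] crop [228.5 184.1]
top foot-18-2010 [261.8 20
[... 3106 characters left out ...]
67 235 239 239 239 239 239 237 232 223 222 220 219 219 220 221
  221 220]
 [170 152 164 227 232 238 238 239 238 237 226 220 219 219 218 219 219 220
  220 221]]
[[ 0  0 -1  0 -1  1  0  0 -1]
 [ 0  0  0  0 -1 -1 -2 -2  0]
 [-1 -1 -2  1  1  1 -2 -1 -2]
 [ 0 -1  0 13 14 13  2 -1 -1]
 [-1  0  9 49 54 41  8 -1 -1]
 [ 0  0 21 80 87 49  8 -2 -1]
 [ 0 -1 15 76 82 46  7 -1 -2]
 [ 0  0 14 77 81 43  5 -1  0]
 [ 0 -1 14 78 80 31  2 -2 -2]
 [ 0  0 14 76 79 31  2 -1 -2]
 [ 0  1 15 69 79 29  2 -2 -1]
 [ 0  2 24 57 77 31  3 -2 -1]
 [ 0  1 22 56 79 35  3  1 -2]
 [ 0  0  5 49 76 54  9 -1 -1]
 [ 0  0  1 19 25 12  1  1  1]
 [ 0 -1 -1 -1  2  1  0  0 -1]
 [ 0 -1 -1 -1  0 -1  1 -1 -1]
 [ 0 -2 -1  0  0  0  1  0  0]]
```

The bush in hand projects within about 0.5 px of prediction (scene (264,204) against rod tip (256,206)), so the height and lateral lines agree. I'll advance along the tip axis and feel for contact.

```bash

python3 -m pendant '[{"claw":0,"dx":1,"dy":5,"dz":0,"twist":0},{"claw":0,"dx":1.5,"dy":10,"dz":0,"twist":0},{"claw":0,"dx":2,"dy":15,"dz":0,"twist":0},{"claw":0,"dx":2.4,"dy":18,"dz":0,"twist":0},{"claw":0,"dx":2.4,"dy":18,"dz":0,"twist":0}]'
python3 -m pendant '[{"claw":0,"dx":0.2,"dy":2,"dz":0,"twist":0},{"claw":0,"dx":0.4,"dy":4,"dz":0,"twist":0},{"claw":0,"dx":0.4,"dy":4,"dz":0,"twist":0}]'
python3 -m pendant '[{"claw":0,"dx":0.2,"dy":2,"dz":0,"twist":0},{"claw":0,"dx":0.4,"dy":4,"dz":0,"twist":0},{"claw":0,"dx":0.4,"dy":4,"dz":0,"twist":0}]'
python3 - <<'E'
from h import *
ims={c:eyes.snapshot(c)[0] for c in("scene",)}
s=r.get_state();p=s['tool_pos'];print(p,s['contact_force'],s['moment'])
for c in ims: cv2.imwrite(f"pics/{c}4.png",ims[c])
E
```

```text
clock: 6.4
tool_pos: [0.462, 0.0997, 0.1168]
eef_rot: [0.744, 0.668, 0.0, -0.0]
contact_force: [0.2, 1.1, -1.6]
opening: 0.133
finger_force: 20.0
clock: 6.7
tool_pos: [0.4623, 0.1031, 0.1167]
eef_rot: [0.744, 0.668, 0.0, -0.0]
contact_force: [-0.5, -0.7, -2.3]
opening: 0.133
finger_force: 20.0
clock: 7.0
tool_pos: [0.4628, 0.1072, 0.1167]
eef_rot: [0.744, 0.668, 0.0, -0.0]
contact_force: [-0.6, -0.7, -2.1]
opening: 0.134
finger_force: 20.0
[0.46274071 0.10698538 0.11674306] [ 0.34581291 -0.21973802 -1.80779427] [-0.06474226  0.08050013 -0.0191858 ]
```

```bash

python3 -m pendant '[{"claw":0,"dx":0.2,"dy":2,"dz":0,"twist":0},{"claw":0,"dx":0.4,"dy":4,"dz":0,"twist":0},{"claw":0,"dx":0.4,"dy":4,"dz":0,"twist":0}]'
python3 -m pendant '[{"claw":0,"dx":0.2,"dy":2,"dz":0,"twist":0},{"claw":0,"dx":0.4,"dy":4,"dz":0,"twist":0},{"claw":0,"dx":0.4,"dy":4,"dz":0,"twist":0}]'
python3 - <<'E'
from h import *
im,_=eyes.snapshot("scene")
s=r.get_state();p=s['tool_pos'];print(p,s['contact_force'],s['moment'])
x,y=proj("scene",[p-[0,0,.017]])[0].astype(int)
cv2.imwrite("pics/s5.png",cv2.resize(im[y-25:y+25,x-25:x+25],(500,500),interpolation=cv2.INTER_CUBIC))
E
```

```text
clock: 7.35
tool_pos: [0.4632, 0.1113, 0.1167]
eef_rot: [0.744, 0.668, 0.0, -0.0]
contact_force: [0.4, -0.1, -1.7]
opening: 0.135
finger_force: 20.0
clock: 7.65
tool_pos: [0.4636, 0.1153, 0.1167]
eef_rot: [0.744, 0.668, 0.0, -0.0]
contact_force: [0.7, -0.3, -1.1]
opening: 0.139
finger_force: 20.0
[0.46352196 0.11506023 0.11673024] [-0.43829108 -0.03211816 -1.67251871] [-0.02505572  0.01845873  0.01309579]
```

View pics/s5.png

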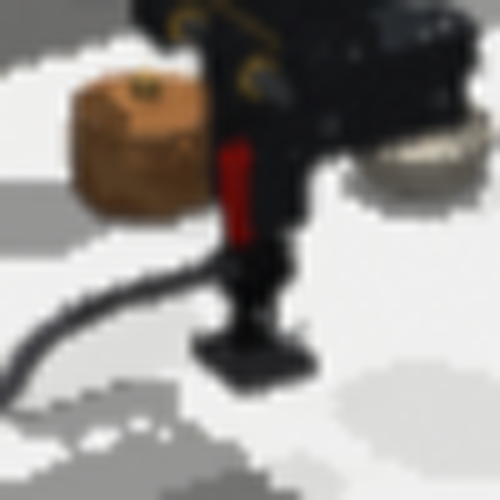

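The rod enters the bush with no side force. Next I compute waypoints along the fitted rod.

```bash
cat > way.py <<'E'
import sys
from rod import *
p=np.load("rod.npy")
def pose(t,off=1.5):  # tcp arc t -> x,y,heading; bore centre is off ahead
    C=curve(p,np.clip(np.linspace(t+off-11,t+off+11,23),0,None));h=C[:,2].mean();c=C[:,:2].mean(0) if t>12 else curve(p,np.array([t+off]))[0,:2]
    return np.r_[c-off*np.array([np.cos(h),np.sin(h)]),h]
E
python3 - <<'E' | tail -n +3
from way import *
prev=None
for t0 in range(0,228,12):
    a=pose(t0)
    print(t0,a[:2].round(1),np.degrees(a[2]).round(1),[tuple(np.r_[(pose(t0+d)-a)[:2].round(1),(pose(t0+d)-a)[2].round(3)].tolist()) for d in(3,6,9,12)])
E
```

```text
0 [463.9 115.5] 83.7 [(0.3, 3.0, 0.0), (0.7, 6.0, 0.0), (1.0, 8.9, 0.0), (1.3, 11.9, 0.0)]
12 [465.3 127.5] 83.7 [(0.3, 3.0, 0.0), (0.7, 6.0, 0.0), (1.0, 8.9, 0.0), (1.3, 11.9, 0.0)]
24 [466.6 139.4] 83.7 [(0.3, 3.0, 0.0), (0.7, 6.0, 0.0), (1.0, 8.9, 0.001), (1.3, 11.9, 0.005)]
36 [467.9 151.3] 84.0 [(0.3, 3.0, 0.007), (0.6, 6.0, 0.018), (0.9, 9.0, 0.032), (1.1, 11.9, 0.05)]
48 [468.9 163.3] 86.8 [(0.2, 3.0, 0.021), (0.2, 6.0, 0.046), (0.3, 9.0, 0.073), (0.2, 12.0, 0.102)]
60 [469.1 175.2] 92.7 [(-0.2, 3.0, 0.029), (-0.4, 6.0, 0.059), (-0.7, 8.9, 0.09), (-1.1, 11.9, 0.121)]
72 [468.  187.1] 99.6 [(-0.5, 2.9, 0.033), (-1.1, 5.9, 0.069), (-1.8, 8.8, 0.105), (-2.7, 11.7, 0.143)]
84 [465.3 198.8] 107.8 [(-0.9, 2.8, 0.039), (-2.0, 5.6, 0.08), (-3.1, 8.4, 0.122), (-4.4, 11.1, 0.162)]
96 [460.9 209.9] 117.1 [(-1.4, 2.7, 0.037), (-2.9, 5.3, 0.071), (-4.4, 7.8, 0.102), (-6.1, 10.3, 0.13)]
108 [454.9 220.2] 124.5 [(-1.7, 2.5, 0.025), (-3.5, 4.9, 0.045), (-5.3, 7.3, 0.058), (-7.1, 9.6, 0.067)]
120 [447.7 229.8] 128.3 [(-1.9, 2.4, 0.004), (-3.7, 4.7, 0.003), (-5.6, 7.0, -0.002), (-7.5, 9.4, -0.012)]
132 [440.3 239.2] 127.6 [(-1.8, 2.4, -0.014), (-3.6, 4.8, -0.027), (-5.4, 7.2, -0.04), (-7.1, 9.7, -0.052)]
144 [433.2 248.9] 124.7 [(-1.7, 2.5, -0.011), (-3.4, 5.0, -0.02), (-5.0, 7.5, -0.028), (-6.7, 10.0, -0.031)]
156 [426.5 258.9] 122.9 [(-1.6, 2.5, 0.0), (-3.3, 5.0, 0.004), (-4.9, 7.5, 0.011), (-6.6, 10.0, 0.021)]
168 [420.  268.9] 124.1 [(-1.7, 2.5, 0.014), (-3.4, 4.9, 0.033), (-5.2, 7.3, 0.056), (-7.0, 9.7, 0.081)]
180 [413.  278.6] 128.8 [(-1.9, 2.3, 0.028), (-3.8, 4.6, 0.058), (-5.8, 6.8, 0.091), (-7.9, 8.9, 0.125)]
192 [405.  287.6] 135.9 [(-2.2, 2.1, 0.033), (-4.4, 4.1, 0.062), (-6.7, 6.0, 0.086), (-9.0, 7.9, 0.105)]
204 [396.  295.5] 141.9 [(-2.4, 1.8, 0.014), (-4.8, 3.7, 0.023), (-7.2, 5.4, 0.027), (-9.6, 7.2, 0.027)]
216 [386.4 302.7] 143.5 [(-2.4, 1.8, 0.0), (-4.8, 3.6, 0.0), (-7.2, 5.4, 0.0), (-9.6, 7.1, 0.0)]
```

```bash

python3 -m pendant '[{"claw":0,"dx":0.3,"dy":3,"dz":0,"twist":0},{"claw":0,"dx":0.7,"dy":6,"dz":0,"twist":0},{"claw":0,"dx":1,"dy":9,"dz":0,"twist":0},{"claw":0,"dx":1.3,"dy":12,"dz":0,"twist":0}]'
python3 -m pendant '[{"claw":0,"dx":0.3,"dy":3,"dz":0,"twist":0},{"claw":0,"dx":0.7,"dy":6,"dz":0,"twist":0},{"claw":0,"dx":1,"dy":9,"dz":0,"twist":0},{"claw":0,"dx":1.3,"dy":12,"dz":0,"twist":0},{"claw":0,"dx":1.3,"dy":12,"dz":0,"twist":0}]'
```

```text
clock: 8.1
tool_pos: [0.4649, 0.1272, 0.1167]
eef_rot: [0.744, 0.668, 0.0, 0.0]
contact_force: [-0.0, -0.5, -1.8]
opening: 0.128
finger_force: 20.0
clock: 8.6
tool_pos: [0.4661, 0.1394, 0.1167]
eef_rot: [0.744, 0.668, 0.0, -0.0]
contact_force: [-0.3, 0.0, -1.5]
opening: 0.132
finger_force: 20.0
```

```bash

python3 -m pendant '[{"claw":0,"dx":0.5,"dy":3,"dz":0,"twist":0},{"claw":0,"dx":1,"dy":6,"dz":0,"twist":0},{"claw":0,"dx":1.4,"dy":9,"dz":0,"twist":0},{"claw":0,"dx":1.7,"dy":12,"dz":0,"twist":0.005},{"claw":0,"dx":1.7,"dy":12,"dz":0,"twist":0.005}]'
python3 -m pendant '[{"claw":0,"dx":0.3,"dy":3,"dz":0,"twist":0.007},{"claw":0,"dx":0.6,"dy":6,"dz":0,"twist":0.018},{"claw":0,"dx":0.9,"dy":9,"dz":0,"twist":0.032},{"claw":0,"dx":1.1,"dy":12,"dz":0,"twist":0.05},{"claw":0,"dx":1.1,"dy":12,"dz":0,"twist":0.05}]'
```

```text
clock: 9.1
tool_pos: [0.4679, 0.1515, 0.1167]
eef_rot: [0.742, 0.67, 0.0, -0.0]
contact_force: [0.5, -0.8, -1.0]
opening: 0.134
finger_force: 20.0
clock: 9.6
tool_pos: [0.4689, 0.1635, 0.1167]
eef_rot: [0.725, 0.689, 0.0, -0.0]
contact_force: [-0.2, 0.2, -1.1]
opening: 0.136
finger_force: 20.0
```

```bash

python3 -m pendant '[{"claw":0,"dx":0.2,"dy":3,"dz":0,"twist":0.021},{"claw":0,"dx":0.2,"dy":6,"dz":0,"twist":0.046},{"claw":0,"dx":0.3,"dy":9,"dz":0,"twist":0.073},{"claw":0,"dx":0.2,"dy":12,"dz":0,"twist":0.102},{"claw":0,"dx":0.2,"dy":12,"dz":0,"twist":0.102}]'
```

```text
clock: 10.1
tool_pos: [0.4691, 0.1755, 0.1167]
eef_rot: [0.689, 0.725, 0.0, -0.0]
contact_force: [-0.1, 0.5, -1.7]
opening: 0.135
finger_force: 20.0
```

```bash

python3 -m pendant '[{"claw":0,"dx":-0.2,"dy":3,"dz":0,"twist":0.029},{"claw":0,"dx":-0.4,"dy":6,"dz":0,"twist":0.059},{"claw":0,"dx":-0.7,"dy":8.9,"dz":0,"twist":0.09},{"claw":0,"dx":-1.1,"dy":11.7,"dz":0,"twist":0.121},{"claw":0,"dx":-1.1,"dy":11.7,"dz":0,"twist":0.121}]'
python3 -m pendant '[{"claw":0,"dx":-0.5,"dy":2.9,"dz":0,"twist":0.033},{"claw":0,"dx":-1.1,"dy":5.9,"dz":0,"twist":0.069},{"claw":0,"dx":-1.8,"dy":8.8,"dz":0,"twist":0.105},{"claw":0,"dx":-2.7,"dy":11.6,"dz":0,"twist":0.143},{"claw":0,"dx":-2.7,"dy":11.6,"dz":0,"twist":0.143}]'
```

```text
clock: 10.6
tool_pos: [0.4679, 0.1871, 0.1167]
eef_rot: [0.644, 0.765, 0.0, -0.0]
contact_force: [0.1, -0.2, -1.0]
opening: 0.137
finger_force: 20.0
clock: 11.1
tool_pos: [0.4651, 0.1988, 0.1167]
eef_rot: [0.587, 0.809, 0.0, -0.0]
contact_force: [1.2, -0.4, -1.4]
opening: 0.137
finger_force: 20.0
```

```bash

python3 -m pendant '[{"claw":0,"dx":-0.9,"dy":2.8,"dz":0,"twist":0.039},{"claw":0,"dx":-2,"dy":5.6,"dz":0,"twist":0.08},{"claw":0,"dx":-3.1,"dy":8.4,"dz":0,"twist":0.122},{"claw":0,"dx":-4.4,"dy":11,"dz":0,"twist":0.162},{"claw":0,"dx":-4.4,"dy":11,"dz":0,"twist":0.162}]'; python3 -c "
from h import *
s=r.get_state();print(s['tool_pos'],s['contact_force'],s['moment'],s['q'])"
```

```text
clock: 11.6
tool_pos: [0.4606, 0.2097, 0.1167]
eef_rot: [0.52, 0.854, 0.0, -0.0]
contact_force: [0.1, 0.7, -1.7]
opening: 0.132
finger_force: 20.0
[0.46062106 0.20969685 0.11671165] [ 0.07273671  0.71499024 -1.74452145] [-0.05724679 -0.0074465  -0.02675554] [-0.5585319   0.74000498  0.06639561  2.03462122 -0.12529254  0.37068874
  0.08472393]
```

Still free. I'll continue with t=96→120, then the wind-back section.

```bash

python3 -m pendant '[{"claw":0,"dx":-1.3,"dy":2.7,"dz":0,"twist":0.037},{"claw":0,"dx":-2.7,"dy":5.3,"dz":0,"twist":0.071},{"claw":0,"dx":-4.2,"dy":7.9,"dz":0,"twist":0.102},{"claw":0,"dx":-5.9,"dy":10.4,"dz":0,"twist":0.13},{"claw":0,"dx":-5.9,"dy":10.4,"dz":0,"twist":0.13}]'
python3 -m pendant '[{"claw":0,"dx":-1.7,"dy":2.5,"dz":0,"twist":0.025},{"claw":0,"dx":-3.5,"dy":4.9,"dz":0,"twist":0.045},{"claw":0,"dx":-5.3,"dy":7.3,"dz":0,"twist":0.058},{"claw":0,"dx":-7.1,"dy":9.6,"dz":0,"twist":0.067},{"claw":0,"dx":-7.1,"dy":9.6,"dz":0,"twist":0.067}]'
```

```text
clock: 12.1
tool_pos: [0.4547, 0.2201, 0.1167]
eef_rot: [0.464, 0.886, 0.0, -0.0]
contact_force: [-1.0, 0.0, -1.6]
opening: 0.136
finger_force: 20.0
clock: 12.6
tool_pos: [0.4475, 0.2296, 0.1167]
eef_rot: [0.434, 0.901, 0.0, -0.0]
contact_force: [-0.6, 0.7, -0.7]
opening: 0.135
finger_force: 20.0
```

```bash

python3 -m pendant '[{"claw":0,"dx":-1.9,"dy":2.4,"dz":0,"twist":0.004},{"claw":0,"dx":-3.7,"dy":4.7,"dz":0,"twist":0.003},{"claw":0,"dx":-5.6,"dy":7,"dz":0,"twist":-0.002},{"claw":0,"dx":-7.5,"dy":9.4,"dz":0,"twist":-0.012},{"claw":0,"dx":-7.5,"dy":9.4,"dz":0,"twist":-0.012}]'
python3 -m pendant '[{"claw":0,"dx":-1.8,"dy":2.4,"dz":0,"twist":-0.014},{"claw":0,"dx":-3.6,"dy":4.8,"dz":0,"twist":-0.027},{"claw":0,"dx":-5.4,"dy":7.2,"dz":0,"twist":-0.04},{"claw":0,"dx":-7.1,"dy":9.7,"dz":0,"twist":-0.052},{"claw":0,"dx":-7.1,"dy":9.7,"dz":0,"twist":-0.052}]'
```

```text
clock: 13.1
tool_pos: [0.44, 0.2391, 0.1167]
eef_rot: [0.44, 0.898, 0.0, -0.0]
contact_force: [-0.2, -0.9, -1.8]
opening: 0.132
finger_force: 20.0
clock: 13.6
tool_pos: [0.4329, 0.2488, 0.1167]
eef_rot: [0.463, 0.886, 0.0, -0.0]
contact_force: [0.3, -0.5, -1.8]
opening: 0.136
finger_force: 20.0
```

```bash

python3 -m pendant '[{"claw":0,"dx":-1.6,"dy":2.5,"dz":0,"twist":-0.011},{"claw":0,"dx":-3.2,"dy":5,"dz":0,"twist":-0.02},{"claw":0,"dx":-4.8,"dy":7.5,"dz":0,"twist":-0.028},{"claw":0,"dx":-6.4,"dy":10,"dz":0,"twist":-0.031},{"claw":0,"dx":-6.4,"dy":10,"dz":0,"twist":-0.031}]'
python3 -m pendant '[{"claw":0,"dx":-1.6,"dy":2.5,"dz":0,"twist":0},{"claw":0,"dx":-3.3,"dy":5,"dz":0,"twist":0.004},{"claw":0,"dx":-4.9,"dy":7.5,"dz":0,"twist":0.011},{"claw":0,"dx":-6.6,"dy":10,"dz":0,"twist":0.021},{"claw":0,"dx":-6.6,"dy":10,"dz":0,"twist":0.021}]'
```

```text
clock: 14.1
tool_pos: [0.4266, 0.2588, 0.1167]
eef_rot: [0.476, 0.879, 0.0, -0.0]
contact_force: [-0.7, -0.6, -1.5]
opening: 0.137
finger_force: 20.0
clock: 14.6
tool_pos: [0.4199, 0.2688, 0.1167]
eef_rot: [0.467, 0.884, 0.0, -0.0]
contact_force: [-0.4, 0.5, -1.6]
opening: 0.136
finger_force: 20.0
```

```bash

python3 -m pendant '[{"claw":0,"dx":-1.7,"dy":2.5,"dz":0,"twist":0.014},{"claw":0,"dx":-3.4,"dy":4.9,"dz":0,"twist":0.033},{"claw":0,"dx":-5.2,"dy":7.3,"dz":0,"twist":0.056},{"claw":0,"dx":-7,"dy":9.7,"dz":0,"twist":0.081},{"claw":0,"dx":-7,"dy":9.7,"dz":0,"twist":0.081}]'
python3 -m pendant '[{"claw":0,"dx":-1.9,"dy":2.3,"dz":0,"twist":0.028},{"claw":0,"dx":-3.8,"dy":4.6,"dz":0,"twist":0.058},{"claw":0,"dx":-5.8,"dy":6.8,"dz":0,"twist":0.091},{"claw":0,"dx":-7.9,"dy":8.9,"dz":0,"twist":0.125},{"claw":0,"dx":-7.9,"dy":8.9,"dz":0,"twist":0.125}]'; python3 -c "
from h import *
s=r.get_state();print(s['tool_pos'],s['contact_force'],s['moment'])
for c in('top','scene'): cv2.imwrite('pics/%s6.png'%c,eyes.snapshot(c)[0])
a=[cv2.imread('pics/%s6.png'%c) for c in('top','scene')]
cv2.imwrite('pics/c6.png',np.hstack([cv2.resize(i[y:y+60,x:x+60],(400,400),interpolation=cv2.INTER_CUBIC) for i,x,y in((a[0],190,215),(a[1],200,192))]))"
```

```text
clock: 15.1
tool_pos: [0.4129, 0.2784, 0.1167]
eef_rot: [0.43, 0.903, 0.0, -0.0]
contact_force: [-0.3, 0.0, -1.8]
opening: 0.133
finger_force: 20.0
clock: 15.6
tool_pos: [0.405, 0.2873, 0.1167]
eef_rot: [0.373, 0.928, 0.0, -0.0]
contact_force: [-0.3, -0.4, -2.7]
opening: 0.13
finger_force: 20.0
[0.40495575 0.28728094 0.11674233] [-0.25055277 -0.35674398 -2.68656083] [-0.07926013 -0.00651688  0.00092941]
```

View pics/c6.png

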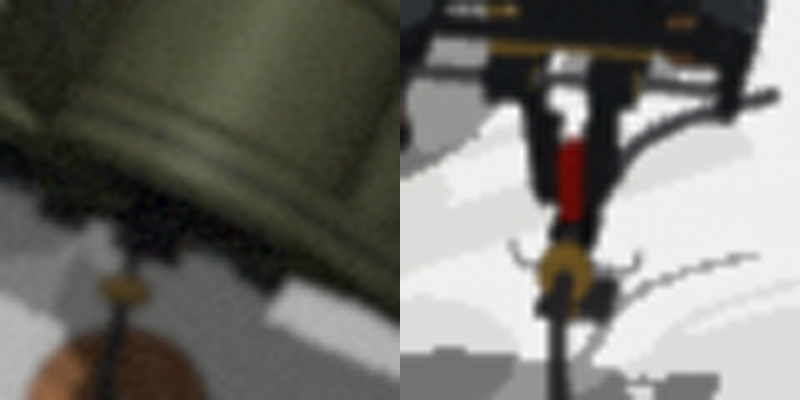

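The scene crop shows the collar at (565,275), with the carriage just behind it and the red grip at (570,180); the rod passes through the bush. About 20 mm remains. I'll finish the last bend, then creep forward.

```bash

python3 -m pendant '[{"claw":0,"dx":-2.2,"dy":2.1,"dz":0,"twist":0.033},{"claw":0,"dx":-4.4,"dy":4.2,"dz":0,"twist":0.062},{"claw":0,"dx":-6.7,"dy":6.2,"dz":0,"twist":0.086},{"claw":0,"dx":-9,"dy":8.1,"dz":0,"twist":0.105},{"claw":0,"dx":-9,"dy":8.1,"dz":0,"twist":0.105}]'
python3 -m pendant '[{"claw":0,"dx":-1.2,"dy":0.9,"dz":0,"twist":0.008},{"claw":0,"dx":-2.4,"dy":1.8,"dz":0,"twist":0.014},{"claw":0,"dx":-3.2,"dy":2.4,"dz":0,"twist":0.02},{"claw":0,"dx":-3.2,"dy":2.4,"dz":0,"twist":0.02}]'
```

```text
clock: 16.2
tool_pos: [0.3959, 0.2954, 0.1167]
eef_rot: [0.324, 0.946, 0.0, -0.0]
contact_force: [0.6, -0.5, -1.7]
opening: 0.131
finger_force: 20.0
clock: 16.6
tool_pos: [0.3931, 0.2974, 0.1167]
eef_rot: [0.315, 0.949, 0.0, -0.0]
contact_force: [-0.3, 0.6, -1.5]
opening: 0.134
finger_force: 20.0
```

```bash

python3 -m pendant '[{"claw":0,"dx":-0.8,"dy":0.6,"dz":0,"twist":0.007},{"claw":0,"dx":-1.6,"dy":1.2,"dz":0,"twist":0.007},{"claw":0,"dx":-1.6,"dy":1.2,"dz":0,"twist":0.007}]'; python3 -c "
from h import *
s=r.get_state();print(s['tool_pos'],s['contact_force'],s['moment'])"
```

```text
clock: 16.9
tool_pos: [0.3915, 0.2986, 0.1167]
eef_rot: [0.312, 0.95, 0.0, -0.0]
contact_force: [-0.8, -0.0, -1.5]
opening: 0.135
finger_force: 20.0
[0.39148387 0.29863362 0.11674106] [-0.80396042 -0.02222374 -1.50002029] [ 0.00329719 -0.02664288  0.01676281]
```

```bash

python3 -m pendant '[{"claw":0,"dx":-0.4,"dy":0.3,"dz":0,"twist":0},{"claw":0,"dx":-0.8,"dy":0.6,"dz":0,"twist":0},{"claw":0,"dx":-0.8,"dy":0.6,"dz":0,"twist":0}]'|grep -E "pos|contact"
python3 -m pendant '[{"claw":0,"dx":-0.4,"dy":0.3,"dz":0,"twist":0},{"claw":0,"dx":-0.8,"dy":0.6,"dz":0,"twist":0},{"claw":0,"dx":-0.8,"dy":0.6,"dz":0,"twist":0}]'|grep -E "pos|contact"
```

```text
tool_pos: [0.3908, 0.2992, 0.1168]
contact_force: [0.6, -0.6, -1.6]
tool_pos: [0.3899, 0.2998, 0.1167]
contact_force: [0.1, 0.4, -0.5]
```

```bash

python3 -m pendant '[{"claw":0,"dx":-0.4,"dy":0.3,"dz":0,"twist":0},{"claw":0,"dx":-0.8,"dy":0.6,"dz":0,"twist":0},{"claw":0,"dx":-0.8,"dy":0.6,"dz":0,"twist":0}]'|grep -E "pos|contact"
python3 -m pendant '[{"claw":0,"dx":-0.4,"dy":0.3,"dz":0,"twist":0},{"claw":0,"dx":-0.4,"dy":0.3,"dz":0,"twist":0}]'|grep -E "pos|contact"
```

```text
tool_pos: [0.3891, 0.3004, 0.1168]
contact_force: [0.0, 0.7, -2.6]
tool_pos: [0.3888, 0.3007, 0.1167]
contact_force: [-0.8, 0.4, -2.3]
```

```bash

python3 -m pendant '[{"claw":0,"dx":-0.4,"dy":0.3,"dz":0,"twist":0},{"claw":0,"dx":-0.8,"dy":0.6,"dz":0,"twist":0},{"claw":0,"dx":-0.8,"dy":0.6,"dz":0,"twist":0}]'|grep -E "pos|contact"
python3 -m pendant '[{"claw":0,"dx":-0.4,"dy":0.3,"dz":0,"twist":0},{"claw":0,"dx":-0.4,"dy":0.3,"dz":0,"twist":0}]'|grep -E "pos|contact"
```

```text
tool_pos: [0.388, 0.3013, 0.1167]
contact_force: [0.5, -0.5, -1.1]
tool_pos: [0.3876, 0.3016, 0.1167]
contact_force: [0.3, -0.4, -1.6]
```

```bash

python3 -m pendant '[{"claw":0,"dx":-0.4,"dy":0.3,"dz":0,"twist":0},{"claw":0,"dx":-0.4,"dy":0.3,"dz":0,"twist":0}]'|grep -E "pos|contact"
python3 -m pendant '[{"claw":0,"dx":-0.4,"dy":0.3,"dz":0,"twist":0},{"claw":0,"dx":-0.4,"dy":0.3,"dz":0,"twist":0}]'|grep -E "pos|contact"
```

```text
tool_pos: [0.3875, 0.3016, 0.1168]
contact_force: [0.6, -0.7, -1.2]
tool_pos: [0.3874, 0.3017, 0.1168]
contact_force: [2.2, -1.9, -2.0]
```

```bash

python3 -m pendant '[{"claw":0,"dx":-0.4,"dy":0.3,"dz":0,"twist":0},{"claw":0,"dx":-0.4,"dy":0.3,"dz":0,"twist":0}]'|grep -E "pos|contact"
```

```text
tool_pos: [0.3872, 0.3018, 0.1168]
contact_force: [4.0, -2.0, -1.6]
```

It contacts the collar at about 4 N axial, below the 8 N limit. I'll lower it gently so the bush rests on the rod before release.

```bash

python3 -m pendant '[{"claw":0,"dx":0,"dy":0,"dz":-0.5,"twist":0},{"claw":0,"dx":0,"dy":0,"dz":-1,"twist":0},{"claw":0,"dx":0,"dy":0,"dz":-1,"twist":0}]'|grep -E "pos|contact"
python3 -m pendant '[{"claw":0,"dx":0,"dy":0,"dz":-0.5,"twist":0},{"claw":0,"dx":0,"dy":0,"dz":-0.5,"twist":0}]'|grep -E "pos|contact"
```

```text
tool_pos: [0.3875, 0.3019, 0.116]
contact_force: [3.6, -3.6, 0.4]
tool_pos: [0.3875, 0.302, 0.1156]
contact_force: [4.9, -3.6, 1.2]
```

```bash

python3 -m pendant '[{"claw":0,"dx":0.4,"dy":-0.3,"dz":0,"twist":0},{"claw":0,"dx":0.4,"dy":-0.3,"dz":0,"twist":0},{"claw":0,"dx":0.4,"dy":-0.3,"dz":0,"twist":0}]' 8
```

```text
clock: 19.9
tool_pos: [0.3875, 0.302, 0.1155]
eef_rot: [0.312, 0.95, 0.0, 0.001]
contact_force: [4.5, -2.8, 0.9]
opening: 0.134
finger_force: 8.0
```

```bash

python3 -m pendant '[{"claw":0,"dx":0.4,"dy":-0.3,"dz":0,"twist":0},{"claw":0,"dx":0.4,"dy":-0.3,"dz":0,"twist":0},{"claw":0,"dx":0.4,"dy":-0.3,"dz":0,"twist":0}]' 4 | grep contact
python3 -m pendant '[{"claw":0.2,"dx":0,"dy":0,"dz":0,"twist":0},{"claw":0.25,"dx":0,"dy":0,"dz":0,"twist":0},{"claw":0.35,"dx":0,"dy":0,"dz":0,"twist":0},{"claw":0.45,"dx":0,"dy":0,"dz":0,"twist":0},{"claw":0.45,"dx":0,"dy":0,"dz":0,"twist":0},{"claw":0.45,"dx":0,"dy":0,"dz":0,"twist":0}]'
python3 - <<'E'
from h import *
im,_=eyes.snapshot("scene")
cv2.imwrite("pics/s7.png",cv2.resize(im[190:250,195:255],(600,600),interpolation=cv2.INTER_CUBIC))
E
```

```text
contact_force: [3.8, -2.7, 3.2]
clock: 20.8
tool_pos: [0.3871, 0.3019, 0.1152]
eef_rot: [0.312, 0.95, 0.0, -0.0]
contact_force: [-0.8, -0.4, -0.1]
opening: 0.447
finger_force: 0.0
```

View pics/s7.png

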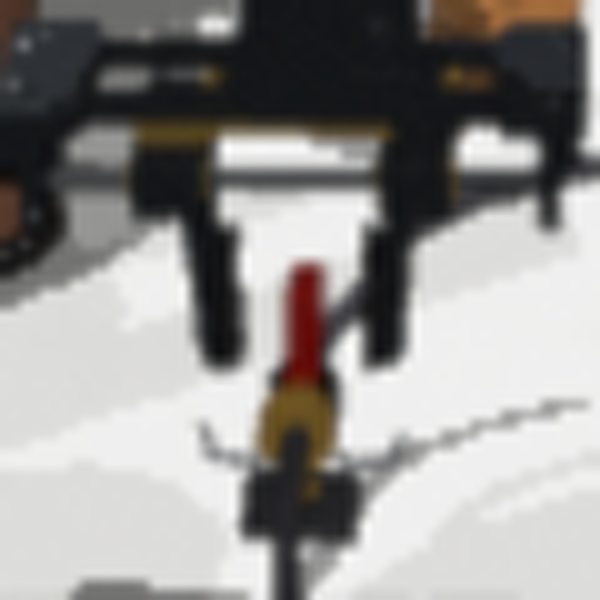

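The carriage hangs upright against the collar (295,430) and the fingers are clear of the grip (305,325). I'll retreat straight up.

```bash

python3 -m pendant '[{"claw":0.45,"dx":0,"dy":0,"dz":8,"twist":0},{"claw":0.45,"dx":0,"dy":0,"dz":20,"twist":0},{"claw":0.45,"dx":0,"dy":0,"dz":40,"twist":0},{"claw":0.45,"dx":0,"dy":0,"dz":65,"twist":0},{"claw":0.45,"dx":0,"dy":0,"dz":90,"twist":0},{"claw":0.45,"dx":0,"dy":0,"dz":115,"twist":0},{"claw":0.45,"dx":20,"dy":-30,"dz":130,"twist":0},{"claw":0.45,"dx":45,"dy":-65,"dz":135,"twist":0}]'
python3 -m pendant '[{"claw":0.45,"dx":25,"dy":-40,"dz":0,"twist":0},{"claw":0.45,"dx":40,"dy":-80,"dz":0,"twist":0},{"claw":0.45,"dx":45,"dy":-125,"dz":0,"twist":0},{"claw":0.45,"dx":45,"dy":-165,"dz":0,"twist":0},{"claw":0.45,"dx":45,"dy":-200,"dz":0,"twist":0},{"claw":0.45,"dx":45,"dy":-200,"dz":0,"twist":0}]'
python3 - <<'E'
from fitred import *
ims={c:eyes.snapshot(c)[0] for c in("top","scene")}
a=[cv2.resize(ims[c][y:y+50,x:x+50],(400,400),interpolation=cv2.INTER_CUBIC) for c,x,y in(("top",185,225),("scene",200,200))]
cv2.imwrite("pics/f8.png",np.hstack(a))
for c in ims: cv2.imwrite(f"pics/{c}8.png",ims[c])
w={}
for c in ims:
    u,v=proj(c,[[.387,.302,.128]])[0].astype(int);w[c]=(u,v,9)
fitred(ims,w,z0=.0535,start=(.387,.302))
E
```

```text
clock: 21.65
tool_pos: [0.4325, 0.2383, 0.2526]
eef_rot: [0.31, 0.951, 0.002, 0.001]
contact_force: [0.4, 1.1, -0.3]
opening: 0.45
finger_force: 0.0
clock: 22.25
tool_pos: [0.4766, 0.0306, 0.2508]
eef_rot: [0.317, 0.949, -0.002, 0.0]
contact_force: [0.1, -0.3, 0.2]
opening: 0.45
finger_force: 0.0
('top',) [[6.2, 387.3, 302.0, 149.7], [6.2, 387.3, 302.0, 149.8], [6.3, 387.3, 301.8, 150.5], [6.3, 387.2, 301.8, 150.4]]
('scene',) [[4.3, 389.0, 299.9, 147.9], [4.3, 389.0, 299.9, 147.9], [4.3, 388.6, 300.2, 147.9], [4.3, 388.9, 299.9, 147.9]]
('top', 'scene') [[11.0, 387.7, 301.2, 147.9], [11.0, 387.7, 301.2, 148.0], [11.0, 387.7, 301.2, 147.9], [11.1, 388.0, 300.9, 147.9]]
```

View pics/f8.png

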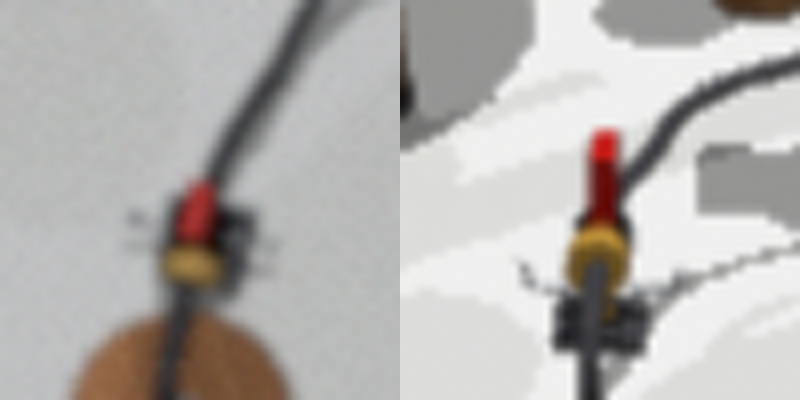

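The top crop shows the bush flush against the collar at (190,262), with the grip upright at (200,210), and the robot is clear. The grip fit, about (387.5,301.5), matches the tool position at contact to within the ~1–2 mm measuring error. I'm handing it in.

```bash
python3 -c "
from plant import r
print(r.finish_job())"
```

```text
the job is handed in; nothing more can be done
None
```

The carriage is threaded round the bend and left hanging against the brass collar; contact force peaked at about 6 N in the readings. The gripper was clear of everything at hand-in, about 22 s into the 72 s allowed.

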